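# Shut and latch the mixer's rack bay

### The arm

A 7-joint arm with a two-finger parallel gripper is mounted at the origin on the work surface. World frame = base frame: x ahead of the robot, y to its left, z up, the work surface at z = 0. Lengths are in mm, angles in rad, forces in N, time in s.
With the tool pointing down it reaches from about 400 to 875 mm from the base axis. Payload 4.4 kg.
Tool frame: the origin (TCP) lies at the very end of the fingers, on their centre line; the grasp point (between the pads) lies 19 mm behind it (ctrl.grip_point_offset is the distance from the TCP to the grasp point, in mm); z points along the fingers, y is the line along which they close (so a half turn about z gives the same grasp; the last joint's range is limited). The gripper opens to 85 mm and grips with 20 to 120 N. Pads are 22 mm wide; open, the fingers measure 114 mm over their backs; the gripper's body (76 mm by 85 mm) begins 54 mm behind the grasp point. The pads swing forward as they close: fully open they stand 13 mm farther back than shut.
Start: joints at [-1.279, 0.628, 0.038, 1.517, -0.027, 0.996, -0.02], TCP at [227.617, 608.858, 231.313] pointing down, gripper open.
Joint ranges: [-3.06, 3.06], [-0.37, 2.12], [-1.25, 1.32], [0.18, 2.47], [-1.1, 4.24], [0.23, 1.98], [-2.94, 2.94]. Speed limits (rad/s): [2.57, 2.57, 3.14, 3.14, 3.14, 3.14, 3.14].

### API

Orientations are given as [roll, pitch, yaw] about the fixed x, y, z axes, in that order (R = Rz(yaw) Ry(pitch) Rx(roll)).
In Python, from cell import ctrl gives the robot as it stands.
- The arm moves only by the tool jog_arm, never from a script. Its argument "increments" is one flat list of numbers, 7 for each row, row after row: the finger opening in cm, from 0 to 8.54, then the shift along the tool's x, y, z in cm, then the turn, a rotation vector about the tool's x, y, z in degrees. In form: [fingers, x, y, z, rx, ry, rz, fingers, x, y, z, rx, ry, rz, ...]. A call has 1 to 20 rows; each row is the pose to reach, as a shift and turn from the pose commanded when the call began, along the tool's axes at that moment; what a row does not reach only later rows make up. A row lasts 1/10 s, in which the tool goes at most 50 mm and 8.59 degrees, less where a joint would pass 70% of its speed; a pose out of reach is approached as far as the arm can. A call with a gripper value outside its range is refused whole. The fingers move at their own pace and stop on an object; the grip force is fixed at half the most. Time passes only in rows, so rows that repeat a pose let the fingers close. It gives the time, the measured TCP pose, the force, the opening and the grip force at its end, in the units of the state.
- ctrl.read_state(): the state, without advancing time (a new reading comes with each control period).
- ctrl.get_image(name): name is "side" or "top"; returns the picture (400x640x3 uint8, red, green, blue); there is no depth.
- ctrl.camera_params(name): a dict with "fx", "fy", "cx", "cy" (pixels), "distortion" ([k1, k2, p1, p2, k3] as OpenCV has them; the pictures are not rectified), "extrinsics" (4x4, takes a point from world to camera coordinates). Camera axes: x right, y down, z forward; pixel columns grow to the right and rows downward; lengths in mm; the calibration is good to about 2 mm. A picture is of the moment at which its call begins. camera_params takes no time and is no camera call.
- ctrl.finish_job(): hands the job in; it is judged then, once.
The state is a dict: "clock": time; "qpos": joint angles; "qd": joint speeds; "tau": joint torques, N m; "eef_pos": TCP position; "tool_rot": TCP orientation; "force": force on the tool from outside, world axes, zero at the start; "torque": the same for the moment, N m; "width": finger opening in mm; "gripper_force": force on a finger pad.
Only numpy, scipy, OpenCV 4.12 (cv2) and the standard library are available. Lean on these libraries where they do the work, as an engineer would, in place of code of your own. Each camera call takes 0.05 s, during which the arm holds its last target. There are 200 camera calls.

### The job

A tube rack has been left sticking out of the bench mixer's bay. First slide the rack fully home against the stop at the back of the bay, then swing the bay door shut and press it until its sprung latch tongue has snapped in behind the strike, so that the door stays shut by itself. Ease the door round without slamming it, press gently, leave the things standing beside the mixer alone, and take your hand away at the end.

Things in the scene. Friction and masses are not known exactly. Their poses are not given: they have to be found in the camera images.
- mixer: Bench mixer, fixed: white housing 270 (x) x 260 (y) x 70 mm high. Origin: centre of its underside, on the bench; x points to its back, away from the operator, y to its left, z up. Its flat top, the deck, is 70 mm above the bench. On it stands an open-topped bay: side walls 90 mm high, inner faces at y = +-105 mm, from x = -40 to +100 mm, and a back wall.
- bay_mouth (a point): Point on the deck, fixed to the mixer at x = -55, y = 0 mm: middle of the bay's open front, in the plane of the shut door. The deck runs on 80 mm in front of it. A sprung buffer (1 to 4 N) inside the right end of the mouth and the tongue itself push an unlatched door back to 0.1 rad or more.
- bay_home (a point): Point on the deck, fixed to the mixer at x = +15, y = 0 mm: the rack's origin lies here when it is fully home. Two guide rails (20 mm high, inner faces at y = +-60 mm, from x = -43 to +72 mm) lead the rack to a rear stop whose face is at x = +70 mm of the mixer.
- rack: White tube rack, 110 x 110 x 55 mm, grey tube caps 12 mm above its top; about 0.25 kg. Origin: centre of its underside; axes parallel to the mixer's when straight. It stands on the deck between the guide rails (5 mm play each side), sticking out of the bay's front. It slides under 1 to 3 N if pushed level; a downward drag on its face makes it stick.
- strike_nominal (a point): Fixed point on the mixer: nominal centre of the upright strike (a steel roller on a post, 8 mm thick), in front of the free end of the shut door. Strike and a rubber stop behind the door form the keeper, on the bay's right wall. It is slotted and was screwed down up to 9 mm forward or back of nominal, so strike and shut position differ each time.
- door (a joint): Angle of the bay door in rad. 0 = square across the mouth, growing as it opens towards the operator, 1.6 at most; latched it rests between about -0.04 and +0.07, depending on the keeper. Upright hinge on its left (y positive), damped and with a little friction; it stays where it is left.
- door_hinge (a point): Point on the door's hinge axis, 49 mm above the deck, at mid-height and mid-thickness of the door; fixed to the mixer at x = -55, y = +100, z = 119 mm. Its axes turn with the door: y runs from free edge to hinge, x through the door from outer to inner face, z up.
- door_push (a point): Point on the door's outer face (towards the operator when shut), 120 mm from the hinge axis, mid-height; turns with the door, axes as door_hinge. The door: grey plastic panel 190 wide, 90 high (4 to 94 above the deck), 10 mm thick; press it shut with no more than 18 N. Latching takes 8 to 13 N pressed here; 1 to 2 mm past the snap it meets a hard stop.
- door_latch (a point): Middle of the front of the dark latch case, 36 x 36 mm, standing 17 mm out of the door's outer face at the top of its free end, 154 to 190 mm from the hinge axis. The rest of the outer face is plain. Turns with the door, axes as door_hinge.
- tongue (a joint): How far the latch tongue is pressed into its case, m: 0 = fully out, 0.011 at most. A steel bolt sticking 15 mm out of the door's free end, its face towards the bay sloped at 36 degrees, its other face flat. The strike presses it in about 8 mm as the door closes; then it springs out behind the strike. Spring 4 to 6 N.
- media_bottle: Bystander: amber bottle, 66 mm across, 150 mm high, to the right of the mixer. Origin: centre of its underside.
- tip_box: Bystander: closed blue box, 120 x 85 x 55 mm, to the left of the mixer. Origin: centre of its underside.
- beaker: Bystander: empty beaker, 64 mm across, 80 mm high, to the right in front. Origin: centre of its underside.
There are look-alikes about, which are no part of the job. There is more than one size of the rack; the one meant has the size given above.

How it is judged:
By the outcome, as a careful person would: the job done as asked, in the order asked, and still so for the second after the job is handed in, with the robot touching nothing.
It also fails if it takes over 64 s, if anything falls off the work surface, if the arm or the gripper's body presses on something with over 40 N, if the wrist force passes 120 N, or if a joint passes its speed limit or range.

## Working session

There is one attempt and no reset: what is moved stays moved. The work goes in short steps, Python scripts to look and compute and a tool call to move; the robot and the scene stay as the last step left them, time stands still between calls to the robot, and variables do not carry over. Pictures are saved under pics/ and viewed, at most 12 in all, crops included, and the job is handed in when it is done.

Besides the shell and the picture viewer there is one more tool, called after "Call:" as name(argument=value, ...), one argument or row to a line, values as JSON. jog_arm: Moves the arm, as the interface text tells. Its arguments: {"type":"object","properties":{"increments":{"type":"array","items":{"type":"number"}}},"required":["increments"]}

```bash
mkdir -p pics; ls; python3 - <<'E'
from cell import ctrl
import cv2
for n in("side","top"):
    cv2.imwrite(f"pics/{n}0.png",ctrl.get_image(n)[:,:,::-1])
    p=ctrl.camera_params(n);print(n,{k:(v if k!="extrinsics" else __import__('numpy').round(v,3).tolist()) for k,v in p.items()})
print(ctrl.read_state())
E
```

```text
pics
side {'fx': 368.8155662523554, 'fy': 368.8155662523554, 'cx': 319.7036013558006, 'cy': 199.60375995101404, 'distortion': array([-0.07987146,  0.        ,  0.        ,  0.        ,  0.        ]), 'extrinsics': [[0.946, -0.325, 0.005, -552.847], [-0.213, -0.632, -0.745, 232.166], [0.245, 0.704, -0.667, 873.148], [0.0, 0.0, 0.0, 1.0]]}
top {'fx': 409.4822091841914, 'fy': 409.4822091841914, 'cx': 319.41992740788083, 'cy': 202.42402830897996, 'distortion': array([0.0236917, 0.       , 0.       , 0.       , 0.       ]), 'extrinsics': [[-0.022, -1.0, -0.005, 58.014], [-0.999, 0.022, -0.034, 583.273], [0.034, 0.004, -0.999, 1084.59], [0.0, 0.0, 0.0, 1.0]]}
{'clock': 0.1, 'qpos': array([-1.2788199 ,  0.62928397,  0.03843953,  1.51827684, -0.02698207,
        0.99633125, -0.02000668]), 'qd': array([ 3.63180236e-04, -1.45324850e-03, -2.58049886e-03, -1.49017855e-03,
       -1.14576029e-04, -8.78479597e-04, -6.65807036e-05]), 'tau': array([ 2.99546191e-03, -5.64541268e+01,  1.23072267e+00, -1.93974406e+01,
        1.13771239e-02,  5.44085138e-03, -5.79995998e-06]), 'eef_pos': array([227.39615568, 608.30753747, 230.4584876 ]), 'tool_rot': array([-3.13981141e+00,  3.21821508e-05,  2.78382337e+00]), 'force': array([ 0.33558276, -0.16908516, -0.17345564]), 'torque': array([-0.02510506,  0.03846046, -0.00271211]), 'gripper_force': 0.0, 'width': 85.50716618682401}
```

View pics/side0.png

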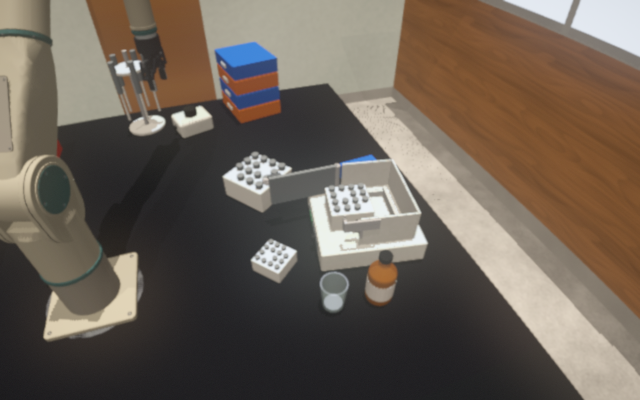

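View pics/top0.png

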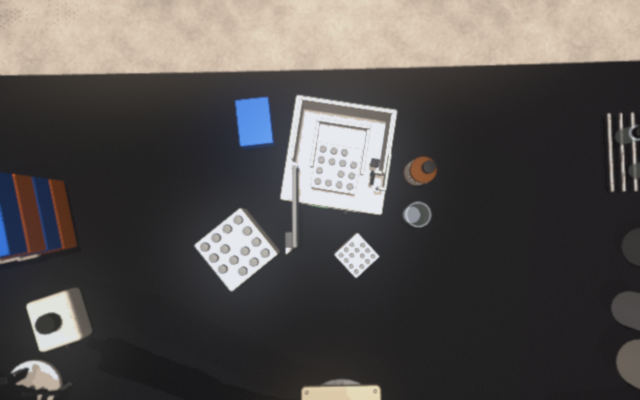

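The top view shows the mixer at about (340,155), turned slightly. The door is open about 90° at (295,205), with the latch case at (291,240). The rack is at (337,165), the bottle at (421,170), the beaker at (417,214), and the decoy racks at (236,250) and (357,255).

```bash
cat > h.py <<'E'
import numpy as np, cv2
from cell import ctrl
from scipy.spatial.transform import Rotation as R
def cam(n):
    p=ctrl.camera_params(n);K=np.array([[p['fx'],0,p['cx']],[0,p['fy'],p['cy']],[0,0,1]]);return K,np.array(p['distortion']),np.array(p['extrinsics'])
def p2w(n,uv,z):
    K,d,E=cam(n);u=cv2.undistortPoints(np.array(uv,float).reshape(-1,1,2),K,d)[:,0]
    r=np.c_[u,np.ones(len(u))]@E[:3,:3];c=-E[:3,:3].T@E[:3,3]
    return c+r*((np.asarray(z,float)-c[2])/r[:,2])[:,None]
def w2p(n,P):
    K,d,E=cam(n);return cv2.projectPoints(np.array(P,float).reshape(-1,1,3),cv2.Rodrigues(E[:3,:3])[0],E[:3,3],K,d)[0][:,0]
def crop(n,x0,y0,w,h,s,f,draw=None):
    im=ctrl.get_image(n)[y0:y0+h,x0:x0+w,::-1]
    cv2.imwrite(f,cv2.resize(im,None,fx=s,fy=s,interpolation=cv2.INTER_CUBIC))
def W(m,P): # mixer (x,y,yaw) local->world
    P=np.array(P,float).reshape(-1,3);return R.from_euler('z',m[2]).apply(P)+[m[0],m[1],0]
E
python3 -c "
from h import *
crop('top',265,85,160,120,5,'pics/t1.png')"
```

```text
(no output)
```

View pics/t1.png

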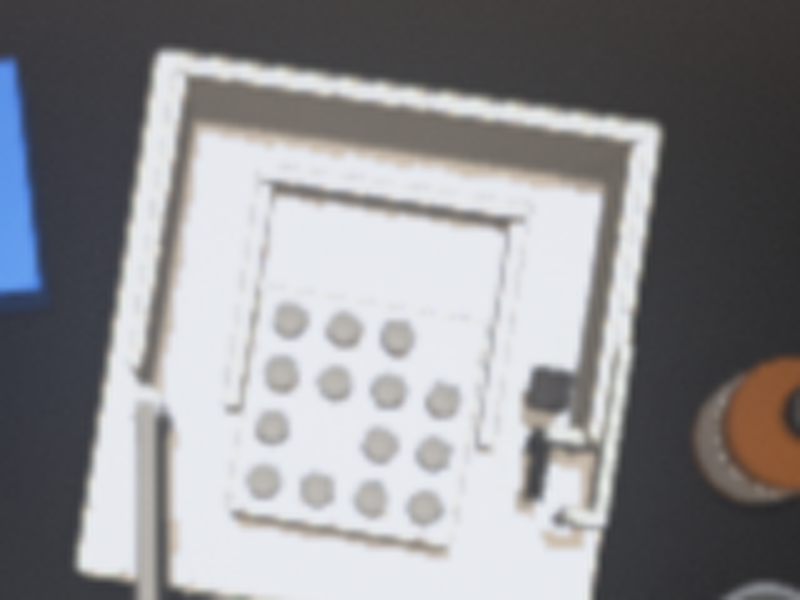

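```bash
python3 - <<'E'
from h import *
from scipy.optimize import least_squares
c=lambda x,y:(265+x/5,85+y/5)
pts=[c(78,571),(382,214),c(187,68),c(632,140),c(272,188),c(508,224),c(242,410),c(480,447)]
zs=[70,70,160,160,90,90,90,90]
L=[(-135,130),(-135,-130),(None,105),(None,-105),(70,60),(70,-60),(-43,60),(-43,-60)]
P=p2w('top',pts,zs)
def res(m):
    q=R.from_euler('z',-m[2]).apply(P-[m[0],m[1],0]);r=[]
    for a,l in zip(q,L):
        if l[0] is not None:r.append(a[0]-l[0])
        r.append(a[1]-l[1])
    return r
s=least_squares(res,[700,-50,-.1],loss='soft_l1',f_scale=2);m=s.x;print(m,np.round(res(m),1))
inv=lambda p:np.round(R.from_euler('z',-m[2]).apply(p-[m[0],m[1],0]),1)
print('rack front bottom? corners z125',inv(p2w('top',[c(233,512),c(450,548),c(265,288),c(480,320)],[125]*4)))
print('front caps z137',inv(p2w('top',[c(264,481),c(425,507),c(291,320),c(442,400)],[137]*4)))
# hinge, door, latch (z top 164)
print('door: hinge',inv(p2w('top',[c(150,395),(297.5,205)],[164,164])), 'free end',inv(p2w('top',[(297,246),(286,247),(286,233),(291,233),(298,233)],[164]*5)))
print('strike',inv(p2w('top',[c(560,518)],[150])))
for n,l in dict(home=(15,0,70),hinge=(-55,100,119),mouth=(-55,0,70)).items():print(n,W(m,l))
print('bottle',p2w('top',[(428,167)],[150]),'beaker',p2w('top',[(420,213)],[80]),'decoy',p2w('top',[(242,208),(278,253),(357,234),(334,256)],[60]*4))
crop('top',260,180,160,90,5,'pics/t2.png')
E
```

```text
[ 7.02442622e+02 -6.96988754e+00 -1.67172441e-01] [ 1.8 -0.4  1.9  1.  -0.4  0.5 -0.8  0.1 -1.8  1.2  0.2 -1.3 -0.9 -0.8]
rack front bottom? corners z125 [[-96.   54.6 125. ]
 [-98.  -50.7 125. ]
 [ 12.9  55.1 125. ]
 [ 12.5 -49.3 125. ]]
front caps z137 [[-80.1  41.8 137. ]
 [-81.3 -35.3 137. ]
 [ -2.5  40.2 137. ]
 [-29.9 -36.  137. ]]
door: hinge [[ -50.7   99.   164. ]
 [-143.3   79.4  164. ]] free end [[-236.3   66.8  164. ]
 [-242.3   91.3  164. ]
 [-210.6   96.1  164. ]
 [-209.    84.7  164. ]
 [-206.7   68.9  164. ]]
strike [[-78.4 -97.5 150. ]]
home [[717.23351019  -9.4658107   70.        ]]
hinge [[664.84885394 100.78775065 119.        ]]
mouth [[648.20936623   2.1818307   70.        ]]
bottle [[ 656.70767386 -210.03651547  150.        ]] beaker [[ 550.16065774 -205.12598062   80.        ]] decoy [[572.77112313 242.82777419  60.        ]
 [456.47025986 153.11129818  60.        ]
 [500.29762576 -48.64945701  60.        ]
 [445.84342488  11.08405393  60.        ]]
```

View pics/t2.png

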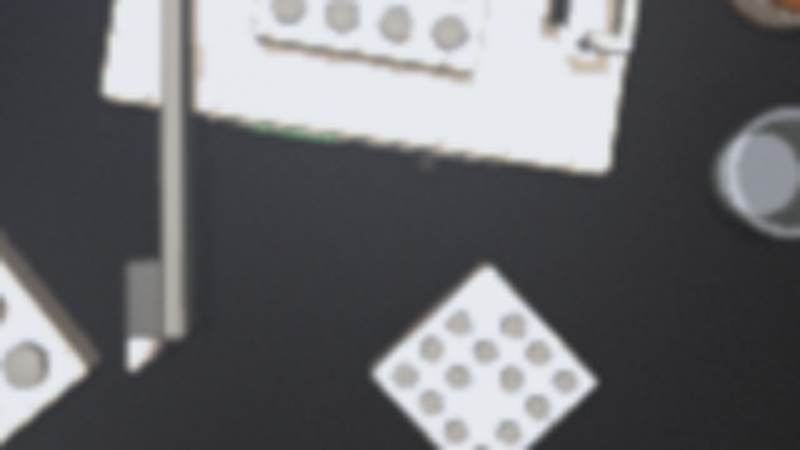

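```bash
cat >> h.py <<'E'
M=np.array([702.4,-7.0,-.1672])
def rel(Ps,yaws,width,base=None):
    """rows for world TCP targets with tool down and given yaw, from base=(pos,rpy)"""
    s=ctrl.read_state();p,o=base if base else (s['eef_pos'],s['tool_rot'])
    R0=R.from_euler('xyz',o)
    for P,y in zip(Ps,yaws):
        Rt=R.from_euler('xyz',[np.pi,0,y])
        print([width]+np.round(R0.inv().apply(np.array(P)-p)/10,2).tolist()+np.round((R0.inv()*Rt).as_rotvec(degrees=True),1).tolist())
E
python3 -c "
from h import *
y=M[2]+np.pi
rel([W(M,(-135,2,200))[0],W(M,(-135,2,93))[0]],[y,y],4)
print(W(M,(-135,2,93)))"
```

```text
[4, -52.75, -43.38, 3.12, -0.1, -0.0, -10.9]
[4, -52.75, -43.37, 13.82, -0.1, -0.0, -10.9]
[[569.6154713   17.43908626  93.        ]]
```

Call:
jog_arm(
  increments=[4,-52.75,-43.4,0,0,0,-10.9,4,-52.75,-43.4,0,0,0,-10.9,4,-52.75,-43.4,0,0,0,-10.9,4,-52.75,-43.4,0,0,0,-10.9,4,-52.75,-43.4,0,0,0,-10.9,4,-52.75,-43.4,0,0,0,-10.9,4,-52.75,-43.4,0,0,0,-10.9,4,-52.75,-43.4,0,0,0,-10.9,4,-52.75,-43.4,0,0,0,-10.9,4,-52.75,-43.4,0,0,0,-10.9,4,-52.75,-43.4,0,0,0,-10.9,4,-52.75,-43.4,0,0,0,-10.9,4,-52.75,-43.4,0,0,0,-10.9,4,-52.75,-43.4,0,0,0,-10.9,4,-52.75,-43.4,0,0,0,-10.9,4,-52.75,-43.4,0,0,0,-10.9,4,-52.75,-43.4,0,0,0,-10.9,4,-52.75,-43.4,0,0,0,-10.9,4,-52.75,-43.4,0,0,0,-10.9,4,-52.75,-43.4,0,0,0,-10.9],
)

```text
clock: 2.2
eef_pos: [569.5, 18.5, 231.4]
tool_rot: [3.141, -0.0, 2.975]
force: [0.0, -0.0, 0.6]
width: 40.0
gripper_force: 0.0
```

Call:
jog_arm(
  increments=[4,0,0,4,0,0,0,4,0,0,8,0,0,0,4,0,0,11,0,0,0,4,0,0,13,0,0,0,4,0,0,13.8,0,0,0,4,0,0,13.8,0,0,0,4,0,0,13.8,0,0,0],
)

```text
clock: 2.9
eef_pos: [570.5, 17.7, 94.2]
tool_rot: [3.141, 0.002, 2.974]
force: [-0.1, -0.4, 0.4]
width: 39.6
gripper_force: 0.0
```

```bash
python3 -c "
from h import *
crop('side',250,110,200,150,4,'pics/s3.png')"
```

```text
(no output)
```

View pics/s3.png

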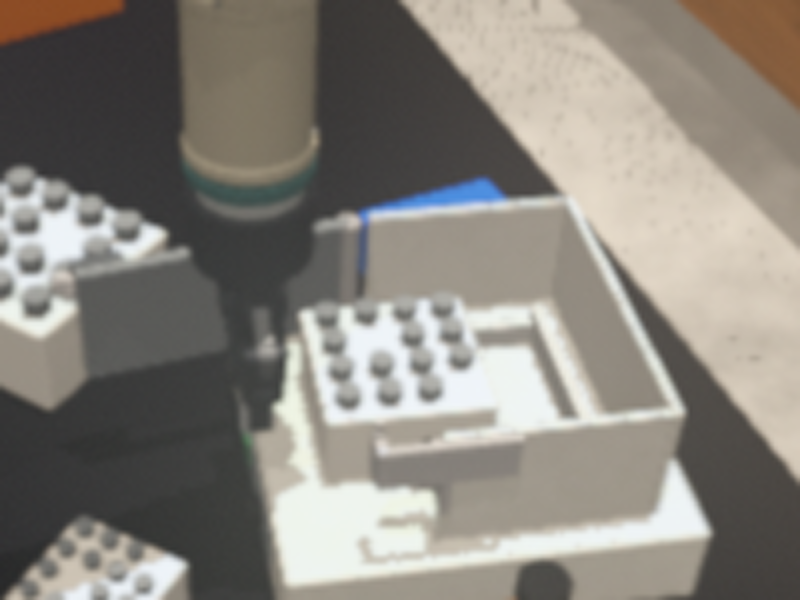

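The fingers, at crop (260,370), stand in front of the rack's face and clear of the door. Now I'll push the rack.

Call:
jog_arm(
  increments=[4,-1.0,0,0,0,0,0,4,-1.6,0,0,0,0,0,4,-2.0,0,0,0,0,0,4,-2.3,0,0,0,0,0,4,-2.6,0,0,0,0,0,4,-2.9,0,0,0,0,0,4,-3.2,0,0,0,0,0,4,-3.5,0,0,0,0,0,4,-3.8,0,0,0,0,0,4,-4.1,0,0,0,0,0,4,-4.4,0,0,0,0,0,4,-4.7,0,0,0,0,0,4,-5.0,0,0,0,0,0,4,-5.3,0,0,0,0,0,4,-5.6,0,0,0,0,0,4,-5.9,0,0,0,0,0,4,-6.2,0,0,0,0,0,4,-6.5,0,0,0,0,0,4,-6.8,0,0,0,0,0,4,-7.1,0,0,0,0,0],
)

```text
clock: 4.95
eef_pos: [639.9, 5.7, 93.3]
tool_rot: [3.142, -0.0, 2.974]
force: [-0.5, -0.2, -0.8]
width: 39.7
gripper_force: 0.4
```

Call:
jog_arm(
  increments=[4,-0.2,0,0,0,0,0,4,-0.4,0,0,0,0,0,4,-0.6,0,0,0,0,0,4,-0.7,0,0,0,0,0],
)

```text
clock: 5.35
eef_pos: [646.8, 4.6, 93.3]
tool_rot: [3.142, 0.0, 2.974]
force: [-0.2, 1.0, -1.2]
width: 39.9
gripper_force: 0.5
```

Call:
jog_arm(
  increments=[4,-0.15,0,0,0,0,0,4,-0.3,0,0,0,0,0,4,-0.4,0,0,0,0,0],
)

```text
clock: 5.65
eef_pos: [650.7, 3.9, 93.3]
tool_rot: [3.142, 0.0, 2.974]
force: [-1.5, 0.9, 0.2]
width: 39.8
gripper_force: 0.7
```

```bash
python3 -c "
from h import *
s=ctrl.read_state();print(s['force'],R.from_euler('z',-M[2]).apply(s['eef_pos']-[M[0],M[1],0]))
a=ctrl.get_image('side')[110:230,310:410,::-1];b=ctrl.get_image('top')[85:205,280:400,::-1]
cv2.imwrite('pics/c4.png',np.hstack([cv2.resize(a,(400,480)),cv2.resize(b,(400,400)) if 0 else cv2.resize(b[:,10:110],(400,480))]))"
```

```text
[-1.52595031  0.94466503  0.17160532] [-52.77317614   2.12747097  93.29144155]
```

View pics/c4.png

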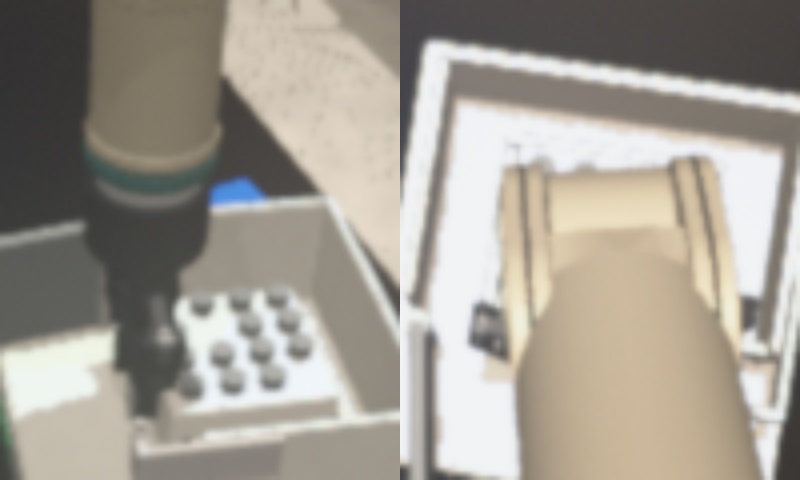

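The side half shows the rack deep in the bay, close to the rear stop and moving with the fingers. I'll keep going in small steps until the force rises.

Call:
jog_arm(
  increments=[4,-0.1,0,0,0,0,0,4,-0.2,0,0,0,0,0,4,-0.2,0,0,0,0,0],
)

```text
clock: 6.05
eef_pos: [652.7, 3.6, 93.3]
tool_rot: [3.142, 0.0, 2.974]
force: [-1.1, 1.1, 0.1]
width: 40.2
gripper_force: 0.4
```

Call:
jog_arm(
  increments=[4,-0.1,0,0,0,0,0,4,-0.2,0,0,0,0,0,4,-0.2,0,0,0,0,0],
)

```text
clock: 6.35
eef_pos: [654.3, 3.3, 93.3]
tool_rot: [3.142, -0.001, 2.974]
force: [-1.9, 0.5, 1.9]
width: 40.0
gripper_force: 1.2
```

Call:
jog_arm(
  increments=[4,-0.1,0,0,0,0,0,4,-0.15,0,0,0,0,0,4,-0.15,0,0,0,0,0],
)

```text
clock: 6.65
eef_pos: [654.3, 3.4, 93.3]
tool_rot: [-3.141, -0.004, 2.974]
force: [-6.2, 1.6, 4.7]
width: 40.0
gripper_force: 3.1
```

Call:
jog_arm(
  increments=[4,-0.1,0,0,0,0,0,4,-0.15,0,0,0,0,0,4,-0.15,0,0,0,0,0],
)

```text
clock: 6.95
eef_pos: [654.2, 3.3, 93.2]
tool_rot: [-3.141, -0.007, 2.974]
force: [-9.4, 1.1, 7.9]
width: 40.0
gripper_force: 4.9
```

Call:
jog_arm(
  increments=[4,0.5,0,0,0,0,0,4,2,0,0,0,0,0,4,5,0,0,0,0,0,2,6,0,-3,0,0,0,0,6,0,-8,0,0,0,0,6,0,-13,0,0,0,0,6,0,-15,0,0,0,0,6,0,-15,0,0,0],
)

```text
clock: 7.75
eef_pos: [601.8, 12.6, 247.7]
tool_rot: [3.14, 0.01, 2.974]
force: [-0.2, 0.4, 0.6]
width: 0.4
gripper_force: 0.0
```

```bash
cat >> h.py <<'E'
def dp(th,gap,z,r=120): # world TCP for finger whose centre stands 5+gap outside door midplane
    d=np.array([-np.sin(th),-np.cos(th)]);x=np.array([np.cos(th),-np.sin(th)])
    q=np.array([-55,100])+r*d-(5+gap)*x
    return W(M,(q[0],q[1],z))[0]
yw=lambda th:M[2]-th+np.pi
E
python3 - <<'E'
from h import *
s=ctrl.read_state();print(s['qpos'].round(2))
rel([dp(1.43,45,235),dp(1.43,45,119)],[yw(1.43)]*2,0)
crop('top',260,85,160,120,5,'pics/t5.png')
E
```

```text
[-0.09  0.53  0.03  1.65 -0.02  0.95  1.35]
[0, 7.85, 13.0, 1.22, 0.5, 0.4, 81.9]
[0, 7.98, 12.98, 12.82, 0.5, 0.4, 81.9]
```

View pics/t5.png

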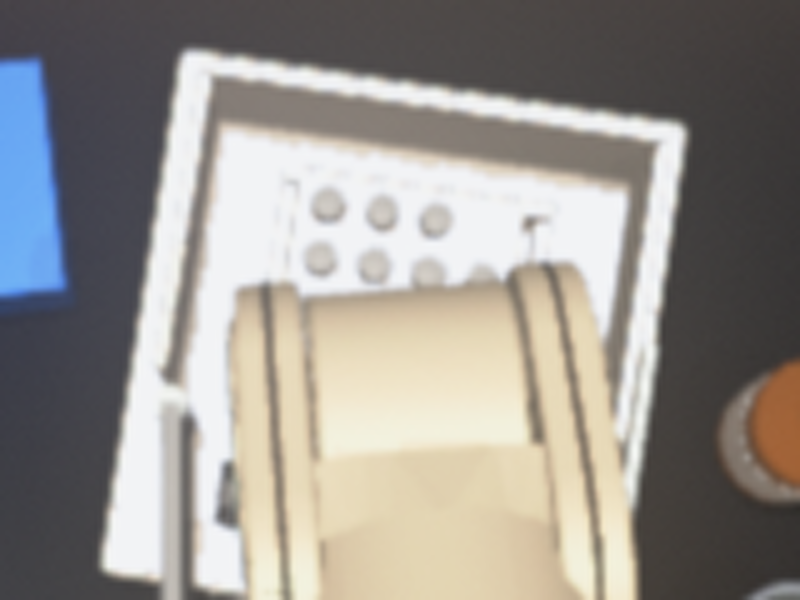

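The back row of caps, at (328,204) to (435,220), now lies right against the rear stop, so the rack is home. The door, at (175,490), has not moved. Next I'll go to the door's outer face.

Call:
jog_arm(
  increments=[0,2,3,0,0,0,8,0,4,6,0,0,0,16,0,6,10,0,0,0,24,0,7.9,13,0,0,0,32,0,7.9,13,0,0,0,41,0,7.9,13,0,0,0,50,0,7.9,13,0,0.5,0,59,0,7.9,13,0,0.5,0,68,0,7.9,13,0,0.5,0,76,0,7.9,13,0,0.5,0,82,0,7.9,13,0,0.5,0,82,0,7.9,13,0,0.5,0,82,0,7.9,13,4,0.5,0,82,0,7.9,13,8,0.5,0,82,0,7.9,13,11,0.5,0,82,0,7.9,13,12.8,0.5,0,82,0,7.9,13,12.8,0.5,0,82,0,7.9,13,12.8,0.5,0,82],
)

```text
clock: 9.6
eef_pos: [542.3, 153.9, 115.3]
tool_rot: [-3.135, 0.005, 1.544]
force: [0.1, 0.2, 0.1]
width: 0.2
gripper_force: 0.0
```

```bash
python3 - <<'E'
from h import *
a=ctrl.get_image('side')[100:230,220:350,::-1];b=ctrl.get_image('top')[150:280,200:330,::-1]
cv2.imwrite('pics/c6.png',np.hstack([cv2.resize(x,(400,400),interpolation=2) for x in(a,b)]))
i=p2w('top',[(325.6,125.8)],[137])[0];print('back cap local',R.from_euler('z',-M[2]).apply(i-[M[0],M[1],0]))
s=ctrl.read_state();b=(s['eef_pos'],s['tool_rot']);print(b,dp(1.43,45,119),yw(1.43))
th=np.linspace(1.43,0.25,41)
rel([dp(t,g,119) for t,g in [(1.43,30),(1.43,20),(1.43,11)]],[yw(1.43)]*3,0)
print();rel([dp(t,9,119) for t in th[1:]],yw(th[1:]),0)
E
```

```text
back cap local [ 53.10914938  42.6549274  137.        ]
(array([543.0790565 , 154.17170665, 116.447628  ]), array([-3.13767072,  0.00450483,  1.54335285])) [546.17105856 153.90931902 119.        ] 1.5443926535897932
[0, -1.52, 0.31, -0.25, -0.2, 0.3, -0.1]
[0, -2.52, 0.31, -0.25, -0.2, 0.3, -0.1]
[0, -3.42, 0.31, -0.24, -0.2, 0.3, -0.1]

[0, -3.97, 0.28, -0.24, -0.2, 0.3, -1.8]
[0, -4.33, 0.25, -0.24, -0.2, 0.3, -3.4]
[0, -4.69, 0.24, -0.24, -0.2, 0.2, -5.1]
[0, -5.04, 0.23, -0.23, -0.2, 0.2, -6.8]
[0, -5.4, 0.24, -0.23, -0.2, 0.2, -8.5]
[0, -5.75, 0.26, -0.23, -0.2, 0.2, -10.2]
[0, -6.11, 0.28, -0.23, -0.3, 0.2, -11.9]
[0, -6.46, 0.32, -0.23, -0.3, 0.2, -13.6]
[0, -6.82, 0.37, -0.23, -0.3, 0.2, -15.3]
[0, -7.17, 0.43, -0.22, -0.3, 0.2, -17.0]
[0, -7.52, 0.5, -0.22, -0.3, 0.2, -18.7]
[0, -7.87, 0.58, -0.22, -0.3, 0.2, -20.3]
[0, -8.21, 0.67, -0.22, -0.3, 0.2, -22.0]
[0, -8.55, 0.76, -0.22, -0.3, 0.2, -23.7]
[0, -8.89, 0.87, -0.22, -0.3, 0.2, -25.4]
[0, -9.23, 0.99, -0.22, -0.3, 0.2, -27.1]
[0, -9.56, 1.12, -0.22, -0.3, 0.2, -28.8]
[0, -9.89, 1.26, -0.22, -0.3, 0.2, -30.5]
[0, -10.21,
[... 229 characters left out ...]
0.3, 0.2, -40.6]
[0, -12.05, 2.5, -0.21, -0.3, 0.2, -42.3]
[0, -12.34, 2.71, -0.21, -0.3, 0.2, -44.0]
[0, -12.62, 2.93, -0.21, -0.3, 0.2, -45.7]
[0, -12.89, 3.16, -0.21, -0.3, 0.2, -47.4]
[0, -13.16, 3.4, -0.21, -0.3, 0.1, -49.1]
[0, -13.42, 3.64, -0.21, -0.3, 0.1, -50.8]
[0, -13.67, 3.89, -0.21, -0.3, 0.1, -52.5]
[0, -13.91, 4.15, -0.21, -0.3, 0.1, -54.1]
[0, -14.15, 4.42, -0.21, -0.3, 0.1, -55.8]
[0, -14.38, 4.69, -0.21, -0.3, 0.1, -57.5]
[0, -14.6, 4.97, -0.21, -0.3, 0.1, -59.2]
[0, -14.81, 5.26, -0.21, -0.3, 0.1, -60.9]
[0, -15.02, 5.55, -0.21, -0.3, 0.1, -62.6]
[0, -15.21, 5.85, -0.21, -0.3, 0.1, -64.3]
[0, -15.4, 6.15, -0.21, -0.3, 0.1, -66.0]
[0, -15.57, 6.46, -0.21, -0.4, 0.1, -67.7]
```

View pics/c6.png

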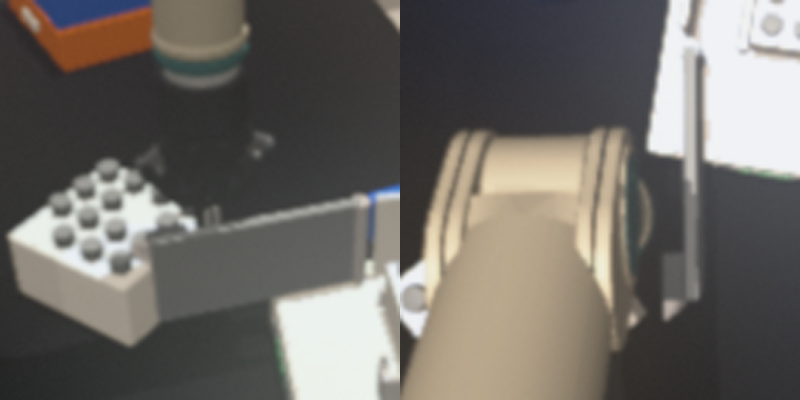

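The fingers are behind the door's outer face, with about 30 mm of gap and clear of both the door and the look-alike rack. Now I'll swing the door, easing it round at about 0.3 rad/s.

Call:
jog_arm(
  increments=[0,-1.5,0.3,-0.2,0,0,0,0,-2.5,0.3,-0.2,0,0,0,0,-3.2,0.3,-0.2,0,0,0,0,-3.6,0.3,-0.2,0,0,-0.5,0,-3.97,0.28,-0.2,0,0,-1.8,0,-4.33,0.25,-0.2,0,0,-3.4,0,-4.69,0.24,-0.2,0,0,-5.1,0,-5.04,0.23,-0.2,0,0,-6.8,0,-5.4,0.24,-0.2,0,0,-8.5,0,-5.75,0.26,-0.2,0,0,-10.2,0,-6.11,0.28,-0.2,0,0,-11.9,0,-6.46,0.32,-0.2,0,0,-13.6,0,-6.82,0.37,-0.2,0,0,-15.3,0,-7.17,0.43,-0.2,0,0,-17,0,-7.52,0.5,-0.2,0,0,-18.7,0,-7.87,0.58,-0.2,0,0,-20.3],
)

```text
clock: 11.3
eef_pos: [545.7, 75.0, 117.7]
tool_rot: [-3.134, 0.003, 1.9]
force: [-1.0, -0.1, -0.1]
width: 0.1
gripper_force: 0.0
```

```bash
python3 - <<'E'
from h import *
s=ctrl.read_state();p=R.from_euler('z',-M[2]).apply(s['eef_pos']-[M[0],M[1],0]);print(p,s['tool_rot'],yw(0)-s['tool_rot'][2],s['force'])
im=ctrl.get_image('top')[100:280,240:400,::-1]
cv2.imwrite('pics/c7.png',cv2.resize(im,None,fx=3.3,fy=3.3,interpolation=2))
th0=1.43-.354;th=th0-np.arange(1,31)*.03
rel([dp(t,9,119) for t in th],yw(th),0,(dp(th0,9,119),[np.pi,0,yw(th0)]))
E
```

```text
[-168.1912879    54.77689626  117.66035765] [-3.13393474e+00  2.72651929e-03  1.89954819e+00] 1.0748444674660673 [-1.04982051 -0.13630975 -0.08748722]
[0, -0.36, -0.04, -0.0, -0.0, 0.0, -1.7]
[0, -0.72, -0.06, -0.0, 0.0, 0.0, -3.4]
[0, -1.08, -0.08, -0.0, 0.0, 0.0, -5.2]
[0, -1.45, -0.08, -0.0, 0.0, 0.0, -6.9]
[0, -1.81, -0.07, -0.0, -0.0, 0.0, -8.6]
[0, -2.17, -0.06, -0.0, 0.0, 0.0, -10.3]
[0, -2.53, -0.03, -0.0, -0.0, 0.0, -12.0]
[0, -2.89, 0.01, 0.0, 0.0, 0.0, -13.8]
[0, -3.25, 0.06, 0.0, 0.0, 0.0, -15.5]
[0, -3.61, 0.12, 0.0, 0.0, 0.0, -17.2]
[0, -3.96, 0.19, 0.0, -0.0, 0.0, -18.9]
[0, -4.32, 0.28, 0.0, 0.0, 0.0, -20.6]
[0, -4.67, 0.37, 0.0, 0.0, 0.0, -22.3]
[0, -5.01, 0.47, 0.0, -0.0, 0.0, -24.1]
[0, -5.36, 0.59, 0.0, 0.0, 0.0, -25.8]
[0, -5.7, 0.71, 0.0, -0.0, 0.0, -27.5]
[0, -6.04, 0.84, 0.0, 0.0, 0.0, -29.2]
[0, -6.37, 0.99, 0.0, 0.0, 0.0, -30.9]
[0, -6.7, 1.14, 0.0, 0.0, 0.0, -32.7]
[0, -7.02, 1.31, 0.0, -0.0, 0.0, -34.4]
[0, -7.34, 1.48, 0.0, 0.0, 0.0, -36.1]
[0, -7.65, 1.66, 0.0, -0.0, 0.0, -37.8]
[0, -7.96, 1.85, 0.0, 0.0, 0.0, -39.5]
[0, -8.26, 2.06, 0.0, 0.0, 0.0, -41.3]
[0, -8.56, 2.27, 0.0, 0.0, 0.0, -43.0]
[0, -8.84, 2.48, 0.0, -0.0, 0.0, -44.7]
[0, -9.13, 2.71, 0.0, 0.0, 0.0, -46.4]
[0, -9.4, 2.95, 0.0, -0.0, 0.0, -48.1]
[0, -9.67, 3.19, 0.0, 0.0, 0.0, -49.8]
[0, -9.93, 3.44, 0.0, 0.0, 0.0, -51.6]
```

View pics/c7.png

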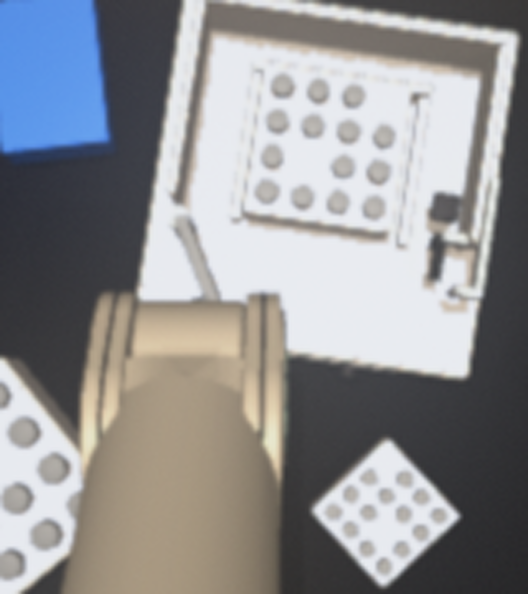

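The door is swinging with the finger, its edge now visible from (180,220) to (215,295). The rack sits against the rear stop. I'll continue the arc.

Call:
jog_arm(
  increments=[0,-0.36,-0.04,0,0,0,-1.7,0,-0.72,-0.06,0,0,0,-3.4,0,-1.08,-0.08,0,0,0,-5.2,0,-1.45,-0.08,0,0,0,-6.9,0,-1.81,-0.07,0,0,0,-8.6,0,-2.17,-0.06,0,0,0,-10.3,0,-2.53,-0.03,0,0,0,-12,0,-2.89,0.01,0,0,0,-13.8,0,-3.25,0.06,0,0,0,-15.5,0,-3.61,0.12,0,0,0,-17.2,0,-3.96,0.19,0,0,0,-18.9,0,-4.32,0.28,0,0,0,-20.6,0,-4.67,0.37,0,0,0,-22.3,0,-5.01,0.47,0,0,0,-24.1,0,-5.36,0.59,0,0,0,-25.8,0,-5.7,0.71,0,0,0,-27.5,0,-6.04,0.84,0,0,0,-29.2,0,-6.37,0.99,0,0,0,-30.9,0,-6.7,1.14,0,0,0,-32.7,0,-7.02,1.31,0,0,0,-34.4],
)

```text
clock: 13.35
eef_pos: [580.8, 12.7, 117.8]
tool_rot: [-3.134, -0.002, 2.5]
force: [-1.1, -0.5, 0.5]
width: -0.3
gripper_force: 0.0
```

Call:
jog_arm(
  increments=[0,-0.36,-0.04,0,0,0,-1.7,0,-0.72,-0.06,0,0,0,-3.4,0,-1.08,-0.08,0,0,0,-5.2,0,-1.45,-0.08,0,0,0,-6.9,0,-1.81,-0.07,0,0,0,-8.6,0,-2.17,-0.06,0,0,0,-10.3],
)

```text
clock: 13.95
eef_pos: [597.9, -0.7, 117.7]
tool_rot: [-3.134, -0.003, 2.68]
force: [-1.1, 0.2, 0.1]
width: 0.1
gripper_force: 0.0
```

```bash
python3 - <<'E'
from h import *
s=ctrl.read_state();p=R.from_euler('z',-M[2]).apply(s['eef_pos']-[M[0],M[1],0]);th=yw(0)-s['tool_rot'][2]
print(p,s['tool_rot'],th,s['force'])
v=p[:2]-[-55,100];d=np.array([-np.sin(th),-np.cos(th)]);x=np.array([np.cos(th),-np.sin(th)]);print('r',v@d,'gap',-v@x-5)
E
```

```text
[-104.13507068  -11.19913729  117.73075755] [-3.13426873 -0.00328522  2.67972319] 0.2946694644876464 [-1.0650242   0.19237733  0.05740241]
r 120.67623617937981 gap 9.722408963204217
```

Call:
jog_arm(
  increments=[0,-0.24,-0.03,0,0,0,-1.1,0,-0.48,-0.05,0,0,0,-2.3,0,-0.72,-0.06,0,0,0,-3.4,0,-0.96,-0.07,0,0,0,-4.6,0,-1.2,-0.08,0,0,0,-5.7,0,-1.4,-0.08,0,0,0,-6.7,0,-1.5,-0.08,0,0,0,-7.2],
)

```text
clock: 14.65
eef_pos: [610.9, -8.0, 117.7]
tool_rot: [-3.135, -0.004, 2.804]
force: [-0.2, 0.3, 0.0]
width: -0.1
gripper_force: 0.0
```

```bash
python3 - <<'E'
from h import *
s=ctrl.read_state();p=R.from_euler('z',-M[2]).apply(s['eef_pos']-[M[0],M[1],0]);th=yw(0)-s['tool_rot'][2]
print(p,th,s['force'])
v=p[:2]-[-55,100];d=np.array([-np.sin(th),-np.cos(th)]);x=np.array([np.cos(th),-np.sin(th)]);print('r',v@d,'gap',-v@x-5)
im=ctrl.get_image('side')[110:230,290:430,::-1]
cv2.imwrite('pics/c8.png',cv2.resize(im,None,fx=5,fy=5,interpolation=2))
E
```

```text
[-90.02407351 -16.257571   117.68201049] 0.17052017557446453 [-0.18752559  0.25263798  0.0031965 ]
r 120.51485458973205 gap 9.787777491713758
```

View pics/c8.png

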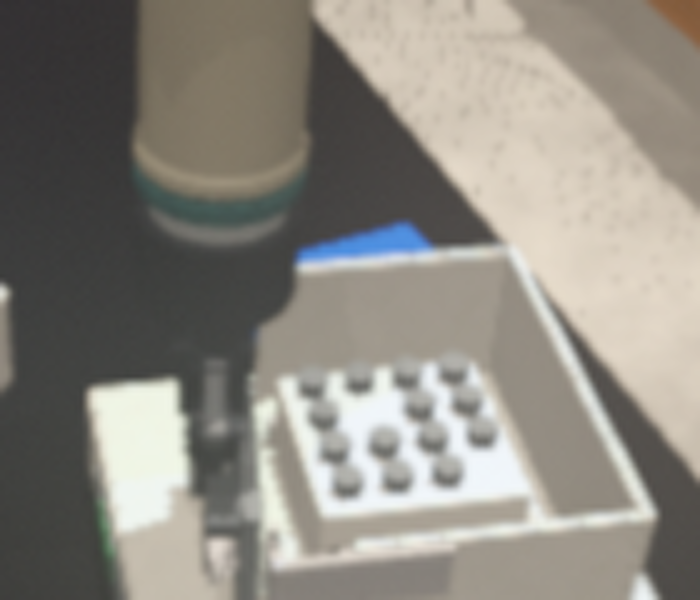

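The door is nearly shut and its tongue end is close to the strike (crop (215,555)). The rack is still home. I'll press in small steps and watch the force.

Call:
jog_arm(
  increments=[0,-0.12,-0.01,0,0,0,-0.5,0,-0.24,-0.02,0,0,0,-1.1,0,-0.36,-0.03,0,0,0,-1.7,0,-0.48,-0.04,0,0,0,-2.3],
)

```text
clock: 15.1
eef_pos: [615.1, -9.9, 117.7]
tool_rot: [-3.135, -0.005, 2.844]
force: [-0.6, 0.3, 0.9]
width: -0.2
gripper_force: 0.0
```

Call:
jog_arm(
  increments=[0,-0.1,0,0,0,0,-0.5,0,-0.2,-0.02,0,0,0,-1,0,-0.3,-0.02,0,0,0,-1.5,0,-0.3,-0.02,0,0,0,-1.5],
)

```text
clock: 15.5
eef_pos: [617.4, -10.9, 117.5]
tool_rot: [-3.135, -0.006, 2.87]
force: [-2.2, 0.4, 0.6]
width: -0.4
gripper_force: 0.0
```

Call:
jog_arm(
  increments=[0,-0.1,0,0,0,0,-0.5,0,-0.2,-0.01,0,0,0,-1,0,-0.2,-0.01,0,0,0,-1],
)

```text
clock: 15.8
eef_pos: [619.5, -11.8, 117.5]
tool_rot: [-3.135, -0.005, 2.887]
force: [-2.4, 0.2, 0.9]
width: 0.0
gripper_force: 0.0
```

Call:
jog_arm(
  increments=[0,-0.1,0,0,0,0,-0.5,0,-0.2,-0.01,0,0,0,-1,0,-0.2,-0.01,0,0,0,-1],
)

```text
clock: 16.1
eef_pos: [620.8, -12.3, 117.5]
tool_rot: [-3.135, -0.007, 2.904]
force: [-5.3, -1.0, 1.9]
width: 0.1
gripper_force: 0.0
```

Call:
jog_arm(
  increments=[0,-0.1,0,0,0,0,-0.5,0,-0.2,-0.01,0,0,0,-1,0,-0.2,-0.01,0,0,0,-1],
)

```text
clock: 16.4
eef_pos: [621.3, -12.5, 117.3]
tool_rot: [-3.135, -0.01, 2.922]
force: [-8.8, 1.3, 3.5]
width: 0.1
gripper_force: 0.0
```

Call:
jog_arm(
  increments=[0,-0.1,0,0,0,0,-0.5,0,-0.2,-0.01,0,0,0,-1,0,-0.2,-0.01,0,0,0,-1],
)

```text
clock: 16.7
eef_pos: [622.6, -13.0, 117.2]
tool_rot: [-3.134, -0.011, 2.94]
force: [-9.4, 0.7, 3.7]
width: -0.1
gripper_force: 0.0
```

Call:
jog_arm(
  increments=[0,-0.1,0,0,0,0,-0.3,0,-0.15,0,0,0,0,-0.5,0,-0.15,0,0,0,0,-0.5],
)

```text
clock: 17.0
eef_pos: [623.6, -13.3, 117.1]
tool_rot: [-3.134, -0.012, 2.948]
force: [-10.9, 1.8, 5.0]
width: -0.3
gripper_force: 0.0
```

Call:
jog_arm(
  increments=[0,-0.1,0,0,0,0,-0.3,0,-0.15,0,0,0,0,-0.5,0,-0.15,0,0,0,0,-0.5],
)

```text
clock: 17.3
eef_pos: [624.6, -13.7, 117.1]
tool_rot: [-3.134, -0.013, 2.957]
force: [-10.7, 0.2, 5.7]
width: 0.2
gripper_force: 0.0
```

Call:
jog_arm(
  increments=[0,-0.1,0,0,0,0,-0.3,0,-0.15,0,0,0,0,-0.5,0,-0.15,0,0,0,0,-0.5],
)

```text
clock: 17.6
eef_pos: [627.1, -14.2, 117.0]
tool_rot: [-3.134, -0.011, 2.965]
force: [-7.4, -0.5, 1.3]
width: 0.0
gripper_force: 0.0
```

Call:
jog_arm(
  increments=[0,-0.1,0,0,0,0,-0.3,0,-0.15,0,0,0,0,-0.5,0,-0.15,0,0,0,0,-0.5],
)

```text
clock: 17.9
eef_pos: [630.7, -14.7, 117.2]
tool_rot: [-3.135, -0.007, 2.974]
force: [-5.1, -0.4, 0.1]
width: 0.1
gripper_force: 0.0
```

Call:
jog_arm(
  increments=[0,-0.05,0,0,0,0,0,0,-0.1,0,0,0,0,0,0,-0.1,0,0,0,0,0],
)

```text
clock: 18.2
eef_pos: [631.4, -14.8, 117.2]
tool_rot: [-3.135, -0.007, 2.974]
force: [-5.9, 0.3, 0.7]
width: -0.0
gripper_force: 0.0
```

Call:
jog_arm(
  increments=[0,-0.05,0,0,0,0,0,0,-0.1,0,0,0,0,0,0,-0.1,0,0,0,0,0],
)

```text
clock: 18.5
eef_pos: [631.8, -14.9, 117.2]
tool_rot: [-3.135, -0.009, 2.974]
force: [-6.8, -1.0, 1.8]
width: 0.1
gripper_force: 0.0
```

Call:
jog_arm(
  increments=[0,-0.05,0,0,0,0,0,0,-0.1,0,0,0,0,0,0,-0.1,0,0,0,0,0],
)

```text
clock: 18.8
eef_pos: [631.8, -14.9, 117.2]
tool_rot: [-3.135, -0.011, 2.974]
force: [-9.8, 0.9, 3.2]
width: -0.3
gripper_force: 0.0
```

Call:
jog_arm(
  increments=[0,-0.05,0,0,0,0,0,0,-0.1,0,0,0,0,0,0,-0.1,0,0,0,0,0],
)

```text
clock: 19.1
eef_pos: [631.7, -14.9, 117.2]
tool_rot: [-3.134, -0.013, 2.974]
force: [-12.3, 0.1, 5.0]
width: 0.0
gripper_force: 0.0
```

The hard stop is reached after a clear force drop, which was the snap. I'll back off gently and check.

Call:
jog_arm(
  increments=[0,0.2,0,0,0,0,0,0,0.5,0,0,0,0,0,0,1,0,0,0,0,0,0,2,0,0,0,0,0,0,4,0,0,0,0,0,0,7,0,-1,0,0,0,0,9,0,-6,0,0,0,0,12,0,-11,0,0,0,0,15,0,-15,0,0,0,0,15,4,-19,0,0,0,0,15,9,-19,0,0,0,0,15,14,-19,0,0,0,0,15,19,-19,0,0,0,0,15,23,-19,0,0,0,0,15,23,-19,0,0,0,0,15,23,-19,0,0,0],
)

```text
clock: 20.7
eef_pos: [526.7, 239.1, 306.9]
tool_rot: [-3.136, -0.005, 2.977]
force: [-0.3, -1.2, 0.6]
width: 0.1
gripper_force: 0.0
```

```bash
python3 - <<'E'
from h import *
a=ctrl.get_image('side')[120:270,280:430,::-1];b=ctrl.get_image('top')[90:240,265:415,::-1]
cv2.imwrite('pics/c9.png',np.hstack([cv2.resize(x,(400,400),interpolation=2) for x in(a,b)]))
E
```

```text
(no output)
```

View pics/c9.png

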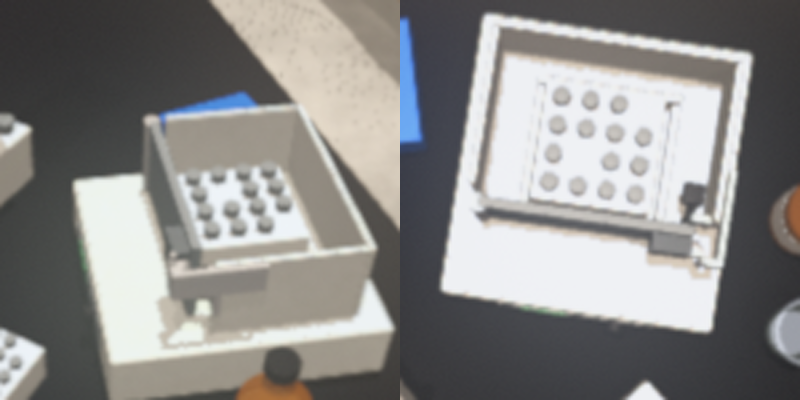

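The door is square across the mouth. Its edge runs from (482,210) to (690,230) in the top half, so θ is about −0.03 with the hand away. An unlatched door would have sprung back to at least 0.1. The rack is home and the beaker, bottle and box are untouched, so I'll hand it in.

```bash
python3 -c "
from cell import ctrl
print(ctrl.finish_job())"
```

```text
the job is handed in; nothing more can be done
None
```

The job is handed in: the rack is fully home, the door stays shut by itself on its latch, the arm is clear, and the pressing force read about 13 N at most.

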